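# Press a bush home with a ratchet press

## Task

Use the small green ratchet press to push the brass bush fully home in its aluminium flange: first flip the red thumb lever of the ratchet forward to the pressing side, then swing the hand lever forward and back as often as needed until the bush's collar sits firmly on the flange, ending the last pull at about 15 N at the black grip and never pulling harder than 20 N once the bush resists. Leave the hand lever pushed right back up to its rest, work the ram only through the lever, and do not disturb the other things on the bench.

Things in the scene. Friction and masses are not known exactly. Their poses are not given: they have to be found in the camera images.
- press: Fixed green bench press. Origin: middle of the underside of its 200 x 110 mm foot; x points to its back (column side), front is -x, z up. Foot 23 mm high; head z 150 to 222 mm, y -32 to 32. Ratchet, hand lever and thumb lever are on its -y side; the lever's axis is parallel to y at x -5, z 185 mm.
- lever (a joint): Hand lever, rad. 0 = up against its rest (arm leaning 0.15 rad forward of upright); grows as the grip swings forward (press -x) and down; stop at 1.25. Stays where left. While the pawl bites, one rad moves the ram 15 mm; the 16-tooth wheel leaves up to 0.39 rad of each pull idle. Carries no load on the return swing.
- lever_axis (a point): Point on the lever's axis, in the plane in which the middle of the black grip swings.
- grip_centre (a point): Middle of the black grip, 140 mm from the lever's axis: a free-spinning round handle, diameter 22, length 48 mm, along the press's y axis, sticking out to -y from the lever arm (15 mm wide; it begins 24 mm to the +y side of this point). Can be pinched from above, fingers closing along the press's x.
- pawl (a joint): Reversing pawl with the red thumb lever, rad. -0.34 = thrown to the back (+x): ratchet raises the ram. +0.34 = thrown to the front (-x): pulling the lever presses the ram down, the return swing clicks freely. A spring throws it to either side of 0; on a tooth crest it may rest at 0.19. Needs about 2 N at the pin.
- pawl_thumb (a point): Middle of the red thumb-lever pin: diameter 10, length 28 mm, along the press's y axis, 34 mm from the pawl's pivot, which is 40 mm from the lever's axis, 50 degrees behind the lever arm and turning with it. A fingertip from above can push it from behind or in front; throw about 22 mm.
- ram: Steel ram, 20 x 20 mm, white nose of diameter 19 mm; origin: middle of the nose's lower face, at first 98 mm above the foot's underside. Moves straight down. Pull at the grip is about 4 N + 0.107 x force of ram on bush: 4 N free, 7 N while the bush slides in (30 N), 11.5 N at 70 N, 25 N at 200 N. Read with the lever stopped it can be up to 5 N less.
- bush: Brass bush started in the flange under the ram, collar diameter 30, 4 mm thick; origin: middle of the collar's underside. Once the collar bears on the flange, the pull at the grip climbs by about 2.5 N for each mm of grip travel.
- bush_top (a point): Middle of the collar's upper face. Starts 8 to 14 mm above its home height; home is 4 mm above point flange_top.
- flange_top (a point): Middle of the upper face of the aluminium flange, fixed on the press's table 64 mm above the foot's underside. The collar must come down on it.
- oil_bottle: Small oil bottle with a red spout, diameter 36 mm, 92 mm high, origin at its underside. Not to be disturbed.
- square_level: Teal bar-shaped level, 166 x 30 x 17 mm, lying flat on the bench. Not to be disturbed.
- dial_indicator: Round dial indicator with a stem, lying on its back, 108 x 56 x 24 mm. Not to be disturbed.
- plug_a: Standing copper-brown plug pin with a black head, diameter 21 mm, 40 mm high. Not to be disturbed.
- plug_b: Second plug pin like plug_a. Not to be disturbed.

How it is judged:
On the way, in this order (a step that is already met when the one before it is completed fails the run):
1. the pawl is flipped to the pressing side (value of joint pawl above 0.1 rad), for 0.2 s.
2. the bush's collar is down on the flange and the ram bears on it with 70 N or more (z of bush_top in the frame of flange_top below 0.005 m and contact force between ram and bush above 70 N), for 0.2 s.
At the end, for the whole second after the job is handed in: The bush's collar sits on the flange (within 1 mm of home), the pawl is on its pressing side and the hand lever stands still, back up within 0.12 rad of its rest (z of bush_top in the frame of flange_top below 0.005 m and value of joint pawl above 0.1 rad and value of joint lever below 0.12 rad and velocity of joint lever between -0.05 and 0.05 rad/s); the robot touches nothing.
It fails at once if the ram bears on the bush with more than 210 N (well over 20 N at the grip) (contact force between ram and bush above 210 N).
It fails at once if the ram is pushed directly by the robot instead of through the lever (contact force between the arm and ram above 10 N).
It fails at once if the ram is pushed directly by the fingers instead of through the lever (contact force between the fingers and ram above 10 N).
It fails at once if one of the other things on the bench is moved by more than 30 mm (distance of any of oil_bottle, square_level, dial_indicator, plug_a, plug_b from where it was at the start of the episode above 0.03 m).
It fails at once if the oil bottle is tipped (angle between oil_bottle's own z axis and vertical above 0.35 rad).
It also fails if it takes over 64 s, if anything falls off the work surface, if the arm or the gripper's body presses on something with over 40 N, if the wrist force passes 120 N, or if a joint passes its speed limit or range.

## Robot

A 7-joint arm with a two-finger parallel gripper is mounted at the origin on a cart in front of the work surface, level with it; the furniture and walls round the work are solid. World frame = base frame: x ahead of the robot, y to its left, z up, the work surface at z = 0. Lengths are in m, angles in rad, forces in N, time in s.
With the tool pointing down it reaches from about 0.425 to 0.925 m from the base axis. Payload 6.8 kg.
Tool frame: the origin (TCP) lies midway between the tips of the shut fingers; the grasp point (between the pads) lies 19 mm behind it; z points along the fingers, y is the line along which they close (so a half turn about z gives the same grasp; the last joint's range is limited). The gripper opens to 85 mm and grips with 20 to 120 N. Pads are 22 mm wide; open, the fingers measure 114 mm over their backs; the gripper's body (76 mm by 85 mm) begins 54 mm behind the grasp point. The pads swing forward as they close: fully open they stand 13 mm farther back than shut.
Start: joints at [0.997, 0.477, 0.022, 1.555, -0.011, 1.109, -0.083], TCP at [0.303, -0.603, 0.231] pointing down, gripper open.
Joint ranges: [-2.96, 2.96], [-0.34, 2.1], [-1.41, 1.46], [0.24, 2.44], [-1.37, 4.51], [0.17, 1.92], [-2.96, 2.96]. Speed limits (rad/s): [2.39, 2.39, 3.14, 3.14, 3.14, 3.14, 3.14].

## Interface

Orientations are given as a unit quaternion [w, x, y, z].
In Python, from station import bot, imaging gives the robot as it stands.
- The arm moves only by the tool move_arm, never from a script. Its argument "commands" is a list that holds one entry, the list of rows, each a list of 7 numbers: the shift along the tool's x, y, z in m, then the turn, a rotation vector about the tool's x, y, z in degrees, then the finger opening in m, from 0 to 0.0854. In form: [[[x, y, z, rx, ry, rz, grip], ...]]. A call has 1 to 20 rows; each row shifts and turns the commanded pose from where the row before left it, along the tool's axes as they then stand; what a row does not reach is not made up. A row lasts 1/8 s, in which the tool goes at most 62.5 mm and 10.7 degrees, less where a joint would pass 70% of its speed; a pose out of reach is approached as far as the arm can. A call is refused whole if a number of a shift passes 0.0625 or a number of a turn 10.7, either way. A call with a gripper value outside its range is refused whole. The fingers move at their own pace and stop on an object; "squeeze" is the grip in N (left out, the last holds). Time passes only in rows, so rows that do not move let the fingers close. It gives the time, the measured TCP pose, the force, the opening and the grip force at its end, in the units of the state.
- bot.get_obs(): the state, without advancing time (a new reading comes with each control period).
- imaging.read_camera(name): name is "side" or "top" or "wrist"; returns the picture (384x512x3 uint8, red, green, blue); there is no depth.
- imaging.calibration(name): a dict with "intrinsics" (3x3 intrinsics, pixels), "extrinsics" (4x4, takes a point from camera to world coordinates); the wrist camera has in their place "mount" (4x4, takes a point from camera to tool coordinates, whose origin is the TCP and whose axes are the flange's). Camera axes: x right, y down, z forward; pixel columns grow to the right and rows downward; lengths in m; the calibration is good to about 2 mm. A picture is of the moment at which its call begins: read the wrist's pose just before it. calibration takes no time and is no camera call.
- bot.hand_in(): hands the job in; it is judged then, once.
The state is a dict: "t": time; "q": joint angles; "joint_vel": joint speeds; "joint_torque": joint torques, N m; "eef_pos": TCP position; "tool_rot": TCP orientation; "contact_force": force on the tool from outside, world axes, zero at the start; "torque": the same for the moment, N m; "gripper_width": opening from 0.0 (shut) to 1.0 (fully open); "grasp_force": force on a finger pad.
Only numpy, scipy, OpenCV 4.12 (cv2) and the standard library are available. Lean on these libraries where they do the work, as an engineer would, in place of code of your own. Each camera call takes 0.05 s, during which the arm holds its last target. There are 200 camera calls.

## Working session

There is one attempt and no reset: what is moved stays moved. The work goes in short steps, Python scripts to look and compute and a tool call to move; the robot and the scene stay as the last step left them, time stands still between calls to the robot, and variables do not carry over. Pictures are saved under pics/ and viewed, at most 11 in all, crops included, and the job is handed in when it is done.

Besides the shell and the picture viewer there is one more tool, called after "Request:" as name(argument=value, ...), one argument or row to a line, values as JSON. move_arm: Moves the arm, as the interface text tells. Its arguments: {"type":"object","properties":{"commands":{"type":"array","items":{"type":"array","items":{"type":"array","items":{"type":"number"}}}},"squeeze":{"type":"number"}},"required":["commands"]}

```bash
mkdir -p pics; python3 - <<'E'
from station import bot, imaging
import cv2,numpy as np
o=bot.get_obs();print({k:np.round(v,3) for k,v in o.items()})
a=[imaging.read_camera(n)[:,:,::-1] for n in("side","top")]
for n in("side","top","wrist"):print(n,{k:np.round(v,4).tolist() for k,v in imaging.calibration(n).items()})
for n,i in zip(("side","top"),a): cv2.imwrite(f"pics/{n}0.png",cv2.resize(i,(800,600),interpolation=cv2.INTER_CUBIC))
E
```

```text
{'t': np.float64(0.0), 'q': array([ 0.997,  0.478,  0.022,  1.556, -0.012,  1.109, -0.083]), 'joint_vel': array([-0.   , -0.001,  0.001, -0.   ,  0.   ,  0.001,  0.001]), 'joint_torque': array([ 0.0000e+00, -5.9645e+01,  1.6080e+00, -2.8120e+01,  1.3000e-02,
        9.0000e-03,  0.0000e+00]), 'eef_pos': array([ 0.303, -0.603,  0.23 ]), 'tool_rot': array([-0.001,  0.973,  0.231, -0.   ]), 'contact_force': array([ 0.162,  0.024, -0.419]), 'torque': array([-0.013,  0.017, -0.028]), 'grasp_force': np.float64(0.0), 'gripper_width': np.float64(1.001)}
side {'intrinsics': [[422.6699, 0.0, 252.5442], [0.0, 422.6699, 189.7632], [0.0, 0.0, 1.0]], 'extrinsics': [[0.9807, -0.0756, 0.18, 0.3223], [-0.1943, -0.468, 0.8621, -1.2415], [0.0191, -0.8805, -0.4737, 0.8165], [0.0, 0.0, 0.0, 1.0]]}
top {'intrinsics': [[366.5031, 0.0, 247.0061], [0.0, 366.5031, 182.8049], [0.0, 0.0, 1.0]], 'extrinsics': [[0.1357, -0.8147, 0.5637, -0.0557], [-0.9907, -0.1141, 0.0736, -0.2163], [0.0043, -0.5685, -0.8227, 1.0769], [0.0, 0.0, 0.0, 1.0]]}
wrist {'intrinsics': [[313.1425, 0.0, 248.7901], [0.0, 313.1425, 191.6558], [0.0, 0.0, 1.0]], 'mount': [[0.0, -0.9644, -0.2644, 0.0674], [1.0, -0.0002, 0.0008, 0.0004], [-0.0008, -0.2644, 0.9644, -0.1431], [0.0, 0.0, 0.0, 1.0]]}
```

View pics/side0.png

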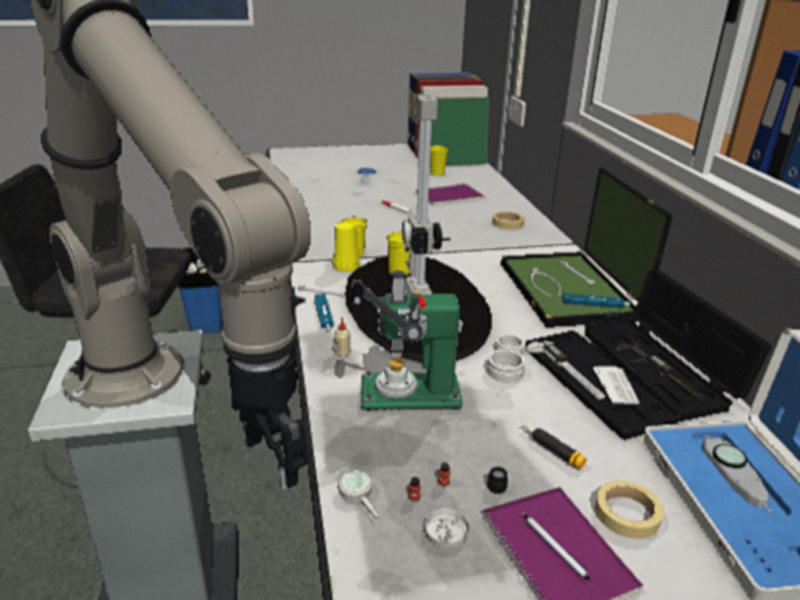

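View pics/top0.png

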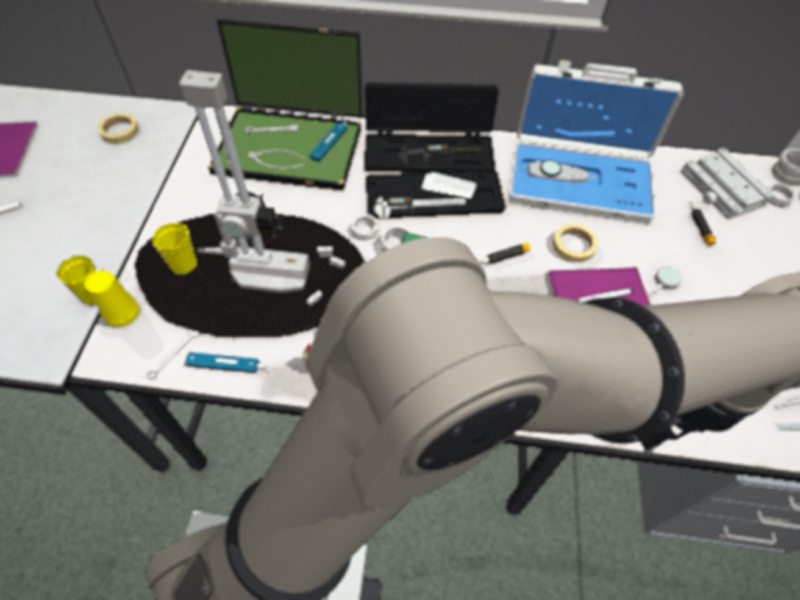

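```bash
python3 - <<'E'
from station import bot, imaging
import cv2
i=imaging.read_camera("side")[:,:,::-1]
cv2.imwrite("pics/c1.png",cv2.resize(i[150:270,190:310],None,fx=5,fy=5,interpolation=cv2.INTER_CUBIC))
E
```

```text
(no output)
```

View pics/c1.png

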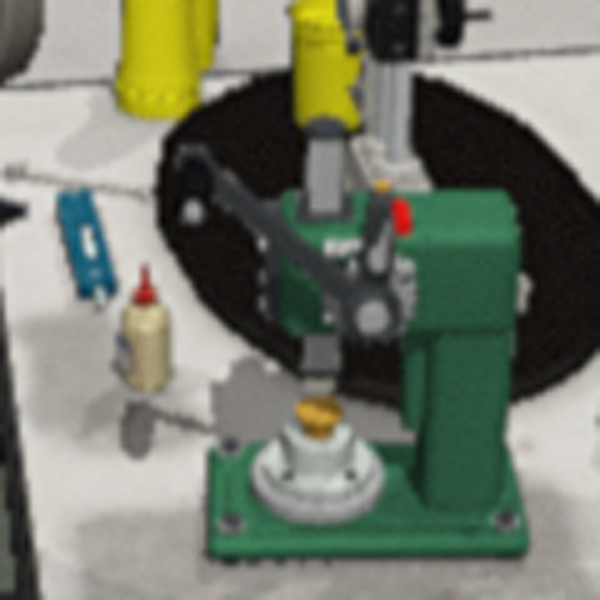

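```bash
cat > h.py <<'E'
import numpy as np, cv2
from station import bot, imaging
from scipy.optimize import least_squares
from scipy.spatial.transform import Rotation as R
def proj(P,n="side",c=None,o=None):
    c=c or imaging.calibration(n)
    if n=="wrist":
        T=np.eye(4);q=o["tool_rot"];T[:3,:3]=R.from_quat(np.r_[q[1:],q[0]]).as_matrix();T[:3,3]=o["eef_pos"];E=T@c["mount"]
    else: E=c["extrinsics"]
    p=np.linalg.inv(E)@np.c_[np.atleast_2d(P),np.ones(len(np.atleast_2d(P)))].T
    k=c["intrinsics"]@p[:3];return (k[:2]/k[2]).T
def world(p,L):  # p=(x,y,yaw): press->world
    c,s=np.cos(p[2]),np.sin(p[2]);L=np.atleast_2d(L)
    return np.c_[p[0]+c*L[:,0]-s*L[:,1],p[1]+s*L[:,0]+c*L[:,1],L[:,2]]
def press(p,th,y,r=.14): # point on lever
    a=.15+th;return np.array([-.005-r*np.sin(a),y,.185+r*np.cos(a)])
E
python3 - <<'E'
from h import *
L=np.array([[-.1,-.055,.023],[.1,-.055,.023],[-.1,-.055,0],[.1,-.055,0],[-.1,.055,.023]])
px=np.array([[209,543],[526,540],[210,557],[522,555],[216,444]])/5+[190,150]
f=lambda p:(proj(world(p,L))-px).ravel()
s=least_squares(f,[.6,-.3,0]);p=s.x;print(p,s.fun.round(1))
g=np.array([192,185])/5+[190,150]
def fg(v): return (proj(world(p,press(p,v[0],v[1])))-g).ravel()
s2=least_squares(fg,[1,-.09]);print("lever th,y",s2.x,s2.fun, world(p,press(p,*s2.x)))
for y in(-.03,-.06,-.09,-.1): print(y,((proj(world(p,[-.005,y,.185]))-[190,150])*5).round())
b=np.array([320,405])/5+[190,150]
s3=least_squares(lambda v:(proj(world(p,[v[0],0,v[1]]))-b).ravel(),[-.03,.08]);print("bush",s3.x)
t=np.array([401,217])/5+[190,150] # pawl: y given
for th in (.9,1.0,1.1):
  for pw in(-.34,):
    pass
for y in(-.04,-.05,-.06,-.07,-.08):
  s4=least_squares(lambda v:(proj(world(p,[v[0],y,v[1]]))-t).ravel(),[0,.24]);print("thumb",y,s4.x)
E
```

```text
[ 0.58282044 -0.17494698 -0.16188755] [-0.6 -1.4  1.3 -1.1 -0.7  1.8  1.6  1.9 -1.6 -2.2]
lever th,y [ 0.65678698 -0.08571889] [2.27373675e-13 5.68434189e-14] [[ 0.46430176 -0.24244542  0.28185508]]
-0.03 [[368. 287.]]
-0.06 [[371. 313.]]
-0.09 [[374. 341.]]
-0.1 [[375. 351.]]
bush [-0.02967646  0.08180206]
thumb -0.04 [0.01189996 0.23709975]
thumb -0.05 [0.01097951 0.24259448]
thumb -0.06 [0.01005905 0.24808922]
thumb -0.07 [0.0091386  0.25358395]
thumb -0.08 [0.00821814 0.25907868]
```

```bash
python3 - <<'E'
import cv2
i=cv2.imread("pics/c1.png")
for x in (212,245,300,450,515): print(x,[(y,i[y,x].tolist()) for y in range(505,572,5)])
print([(y,i[y,222].tolist()) for y in range(425,475,5)])
E
python3 - <<'E'
import cv2
i=cv2.imread("pics/c1.png")
cv2.imwrite("pics/c2.png",cv2.resize(i[420:580,190:550],None,fx=2.2,fy=2.2))
E
```

```text
212 [(505, [68, 93, 46]), (510, [66, 94, 44]), (515, [68, 96, 47]), (520, [76, 100, 54]), (525, [73, 96, 51]), (530, [64, 91, 45]), (535, [66, 94, 46]), (540, [73, 102, 50]), (545, [71, 101, 50]), (550, [58, 81, 39]), (555, [52, 66, 43]), (560, [77, 84, 80]), (565, [116, 123, 125]), (570, [136, 142, 146])]
245 [(505, [81, 115, 57]), (510, [84, 118, 58]), (515, [83, 114, 60]), (520, [94, 117, 79]), (525, [104, 124, 92]), (530, [96, 121, 80]), (535, [89, 120, 64]), (540, [92, 128, 62]), (545, [93, 130, 63]), (550, [77, 109, 50]), (555, [56, 78, 41]), (560, [69, 79, 70]), (565, [107, 111, 116]), (570, [134, 139, 143])]
300 [(505, [162, 164, 163]), (510, [157, 157, 158]), (515, [139, 138, 140]), (520, [112, 117, 107]), (525, [77, 96, 63]), (530, [65, 93, 45]), (535, [76, 107, 51]), (540, [87, 120, 58]), (545, [86, 122, 58]), (550, [70, 100, 46]), (555, [55, 73, 41]), (560, [74, 81, 75]), (565, [109, 113, 116]), (570, [129, 135, 138])]
450 [(505, [57, 79, 39]), (510, [58, 81, 40]), (515, [65, 90, 44]), (520, [70, 99, 48]), (525, [64, 90, 45]), (530, [64, 89, 44]), (535, [76, 105, 52]), (540, [85, 116, 58]), (545, [79, 110, 52]), (550, [59, 84, 39]), (555, [51, 65, 44]), (560, [85, 91, 90]), (565, [125, 130, 134]), (570, [139, 144, 148])]
515 [(505, [68, 97, 45]), (510, [71, 95, 51]), (515, [90, 102, 78]), (520, [114, 120, 108]), (525, [110, 119, 104]), (530, [89, 107, 73]), (535, [79, 108, 56]), (540, [81, 114, 55]), (545, [73, 103, 49]), (550, [51, 74, 33]), (555, [44, 55, 38]), (560, [80, 85, 87]), (565, [117, 121, 125]), (570, [128, 134, 137])]
[(425, [121, 125, 126]), (430, [120, 123, 125]), (435, [117, 121, 121]), (440, [111, 114, 111]), (445, [100, 102, 100]), (450, [109, 110, 108]), (455, [109, 119, 101]), (460, [87, 112, 68]), (465, [79, 112, 53]), (470, [83, 117, 56])]
```

View pics/c2.png

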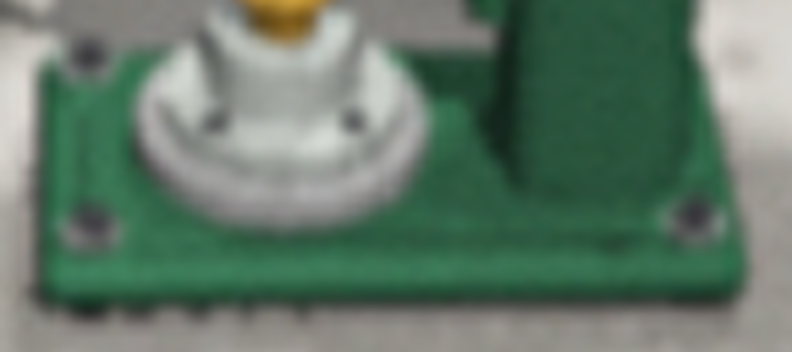

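```bash
python3 - <<'E'
from h import *
L=np.array([[-.1,-.055,.023],[.1,-.055,.023],[-.1,-.055,0],[.1,-.055,0],[-.1,.055,.023]])
px=np.array([[209,528],[528,527],[209,557],[526,556],[212,445]])/5+[190,150]
f=lambda p:(proj(world(p,L))-px).ravel()
s=least_squares(f,[.6,-.3,0]);p=s.x;print(p,s.fun.round(1))
np.save("p.npy",p)
for g in([192,185],[192,195],[195,180]):
  g=np.array(g)/5+[190,150]
  s2=least_squares(lambda v:(proj(world(p,press(p,v[0],v[1])))-g).ravel(),[1,-.09]);print("lever th,y",s2.x, world(p,press(p,*s2.x)))
for y in(-.03,-.06,-.09,-.1): print(y,((proj(world(p,[-.005,y,.185]))-[190,150])*5).round())
b=np.array([320,403])/5+[190,150]
s3=least_squares(lambda v:(proj(world(p,[v[0],0,v[1]]))-b).ravel(),[-.03,.08]);print("bush",s3.x)
t=np.array([401,217])/5+[190,150]
for y in(-.05,-.06,-.07,):
  s4=least_squares(lambda v:(proj(world(p,[v[0],y,v[1]]))-t).ravel(),[0,.24]);print("thumb",y,s4.x,world(p,[s4.x[0],y,s4.x[1]]))
E
```

```text
[ 0.58368919 -0.16965849 -0.14876333] [-0.3  0.8  0.8  0.2 -0.3  1.   0.7  0.3 -1.  -3.1]
lever th,y [ 0.66935762 -0.08726561] [[ 0.46464116 -0.24005691  0.2805767 ]]
lever th,y [ 0.66894506 -0.09879111] [[ 0.46297191 -0.25146096  0.2806189 ]]
lever th,y [ 0.65248769 -0.08473229] [[ 0.46662552 -0.23779269  0.2822888 ]]
-0.03 [[368. 282.]]
-0.06 [[371. 309.]]
-0.09 [[375. 336.]]
-0.1 [[376. 346.]]
bush [-0.02946289  0.07995972]
thumb -0.05 [0.01082604 0.23956922] [[ 0.5869849  -0.22071083  0.23956922]]
thumb -0.06 [0.00977306 0.24507107] [[ 0.5844614  -0.23044431  0.24507107]]
thumb -0.07 [0.00872009 0.25057293] [[ 0.5819379  -0.2401778   0.25057293]]
```

Request:
move_arm(
  commands=[
    [[0,0,-0.05,0,0,-9.1,0],[0,0,-0.05,0,0,-9.1,0],[0,0,-0.05,0,0,-9.1,0],[0,0,-0.05,0,0,-9.1,0],[0,0,0,0,0,-9.2,0],[0,0,0,0,0,-9.2,0],[0.036,0.0165,0,0,0,0,0],[0.036,0.0165,0,0,0,0,0],[0.036,0.0165,0,0,0,0,0],[0.036,0.0165,0,0,0,0,0],[0.036,0.0165,0,0,0,0,0],[0.036,0.0165,0,0,0,0,0],[0.036,0.0165,0,0,0,0,0],[0.036,0.0165,0,0,0,0,0],[0.036,0.0165,0,0,0,0,0],[0.036,0.0165,0,0,0,0,0],[0,0,0,0,0,0,0]],
  ],
  squeeze=30,
)

```text
t: 2.28
eef_pos: [0.5214, -0.2674, 0.431]
tool_rot: [-0.001, 0.755, 0.655, 0.001]
contact_force: [0.6, 0.2, 0.1]
gripper_width: -0.002
grasp_force: 0.0
```

```bash
python3 - <<'E'
from h import *
o=bot.get_obs();np.save("o1.npy",np.r_[o["eef_pos"],o["tool_rot"]]);i=imaging.read_camera("wrist")[:,:,::-1]
print(o["t"],o["eef_pos"],o["tool_rot"],o["q"].round(2))
cv2.imwrite("pics/w1.png",cv2.resize(i,(800,600),interpolation=cv2.INTER_CUBIC))
E
```

```text
2.275 [ 0.52141112 -0.26744842  0.43102055] [-6.14299494e-04  7.55452787e-01  6.55202444e-01  6.83029219e-04] [ 0.65  0.23 -0.35  1.46  0.08  1.46  0.16]
```

View pics/w1.png

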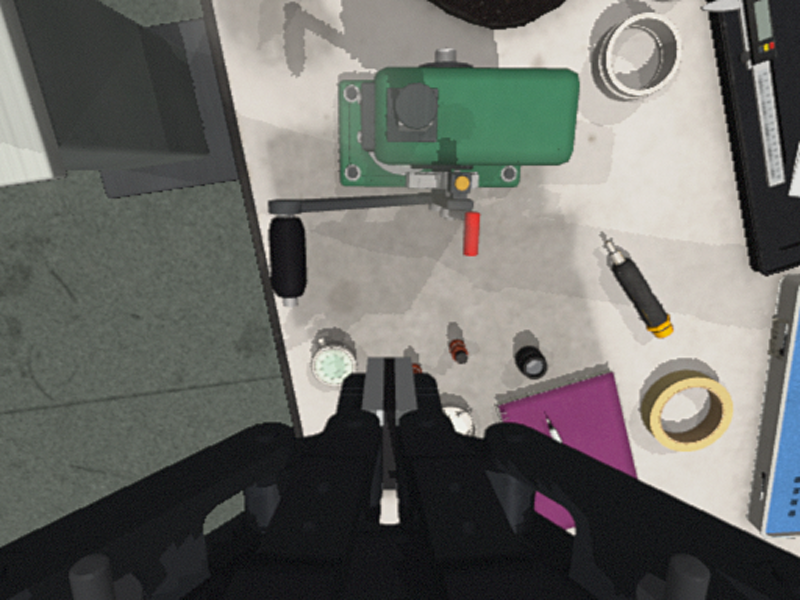

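```bash
cat > fit.py <<'E'
from h import *
d=np.load("o1.npy");o={"eef_pos":d[:3],"tool_rot":d[3:]}
Ls=np.array([[-.1,-.055,.023],[.1,-.055,.023],[-.1,-.055,0],[.1,-.055,0]])
ps=np.array([[209,528],[528,527],[209,557],[526,556]])/5+[190,150]
Lw=np.array([[-.1,.055,.023],[-.1,-.055,.023],[.1,-.055,.023]])
pw=np.array([[339,81],[339,187],[520,188]])/1.5625
def parts(v):
    p=v[:3];g=world(p,press(p,v[3],v[4]))
    a=.15+v[3]-np.deg2rad(50);b=a+v[5]
    t=world(p,[-.005-.04*np.sin(a)-.034*np.sin(b),v[6],.185+.04*np.cos(a)+.034*np.cos(b)])
    return g,t
def f(v,full=True):
    p=v[:3];g,t=parts(v)
    off=v[7:10]  # wrist calibration offset
    W=lambda P:proj(P+off,"wrist",o=o)
    return np.concatenate([(proj(world(p,Ls))-ps).ravel(),(W(world(p,Lw))-pw).ravel(),
     (proj(g)-(np.array([192,186])/5+[190,150])).ravel(),(W(g)-np.array([289,257])/1.5625).ravel(),
     (proj(t)-(np.array([401,217])/5+[190,150])).ravel(),(W(t)-np.array([472,234])/1.5625).ravel(),off*500])
s=least_squares(f,[.58,-.17,-.15,.66,-.087,-.34,-.075,0,0,0],loss="soft_l1")
print(s.x.round(4));print(f(s.x).round(1))
g,t=parts(s.x);print("grip",g,"pin",t);np.save("v.npy",s.x)
E
python3 fit.py
```

```text
[ 5.824e-01 -1.720e-01 -1.474e-01  6.622e-01 -8.620e-02 -2.693e-01
 -7.490e-02 -4.000e-04 -4.500e-03 -1.200e-03]
[-0.6  1.3  0.7  0.6 -0.5  1.6  0.6  0.8 -1.1 -1.5  0.3 -0.   0.7 -0.
 -0.  -0.2 -0.1  0.  -0.1 -0.8  0.1  0.1 -0.2 -2.2 -0.6]
grip [[ 0.46433406 -0.24153536  0.28131146]] pin [[ 0.57978232 -0.24727362  0.25709388]]
```

Request:
move_arm(
  commands=[
    [[0.0058,0.0225,0,0,0,0,0],[0.0058,0.0225,0,0,0,0,0],[0.0058,0.0225,0,0,0,0,0],[0.0058,0.0225,0,0,0,0,0],[0,0,0.036,0,0,0,0],[0,0,0.036,0,0,0,0],[0,0,0.036,0,0,0,0],[0,0,0.036,0,0,0,0],[0,0,0.03,0,0,0,0],[0,0,0.012,0,0,0,0],[0,0,0,0,0,0,0]],
  ],
)

```text
t: 3.7
eef_pos: [0.6115, -0.2627, 0.2449]
tool_rot: [-0.0, 0.758, 0.652, -0.0]
contact_force: [-0.2, 0.7, 0.4]
gripper_width: -0.002
grasp_force: 0.0
```

```bash
python3 - <<'E'
from h import *
o=bot.get_obs();i=imaging.read_camera("wrist")[:,:,::-1];j=imaging.read_camera("side")[:,:,::-1]
print(o["t"],o["eef_pos"],o["contact_force"])
cv2.imwrite("pics/w2.png",np.hstack([cv2.resize(i[:,100:400],(400,512)),cv2.resize(j[150:270,210:310],(400,480)).copy() if 0 else cv2.copyMakeBorder(cv2.resize(j[150:270,210:310],(400,480)),0,32,0,0,0)]))
E
```

```text
3.7 [ 0.61152765 -0.26271408  0.24488917] [-0.20718572  0.6628793   0.44065686]
```

View pics/w2.png

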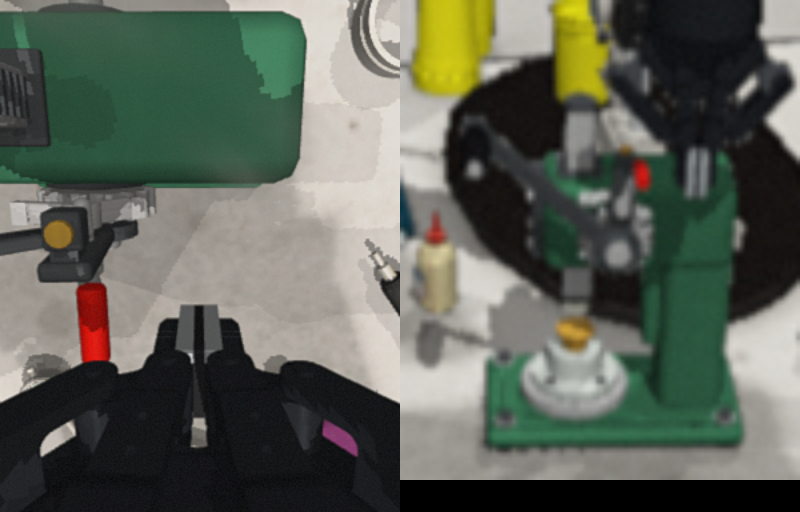

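Request:
move_arm(
  commands=[
    [[0.004,-0.008,0,0,0,0,0],[0,-0.006,0,0,0,0,0],[0,-0.004,0,0,0,0,0],[0,-0.004,0,0,0,0,0],[0,-0.004,0,0,0,0,0],[0,-0.004,0,0,0,0,0],[0,-0.003,0,0,0,0,0],[0,-0.003,0,0,0,0,0],[0,0,0,0,0,0,0]],
  ],
)

```text
t: 4.92
eef_pos: [0.5768, -0.2526, 0.245]
tool_rot: [-0.0, 0.758, 0.653, -0.0]
contact_force: [3.3, 0.1, -2.1]
gripper_width: -0.0
grasp_force: 1.4
```

```bash
python3 - <<'E'
from h import *
o=bot.get_obs();i=imaging.read_camera("wrist")[:,:,::-1];j=imaging.read_camera("side")[:,:,::-1]
print(o["t"],o["eef_pos"],o["contact_force"])
cv2.imwrite("pics/w3.png",np.hstack([cv2.resize(i[:,100:400],(400,512)),cv2.copyMakeBorder(cv2.resize(j[150:270,210:310],(400,480)),0,32,0,0,0)]))
E
```

```text
4.925 [ 0.57679007 -0.25257772  0.24498696] [ 3.31250731  0.11931131 -2.09095974]
```

View pics/w3.png

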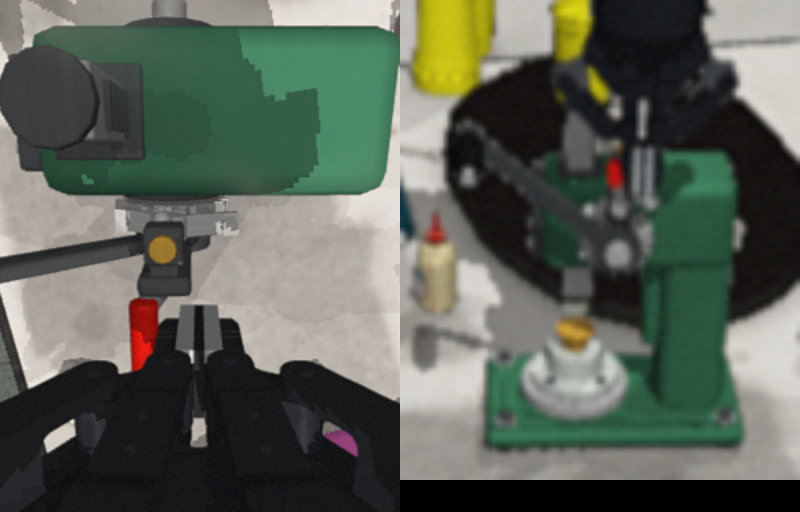

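Request:
move_arm(
  commands=[
    [[0,-0.003,0,0,0,0,0],[0,-0.003,0,0,0,0,0],[0,-0.003,0,0,0,0,0],[0,-0.003,0,0,0,0,0],[0,0,0,0,0,0,0]],
  ],
)

```text
t: 5.65
eef_pos: [0.5647, -0.2507, 0.2454]
tool_rot: [-0.0, 0.758, 0.653, -0.0]
contact_force: [0.6, -0.0, -0.4]
gripper_width: 0.001
grasp_force: 0.3
```

```bash
python3 - <<'E'
from h import *
o=bot.get_obs();i=imaging.read_camera("wrist")[:,:,::-1];j=imaging.read_camera("side")[:,:,::-1]
print(o["t"],o["eef_pos"],o["contact_force"])
cv2.imwrite("pics/w4.png",np.hstack([cv2.resize(i[:,100:400],(400,512)),cv2.copyMakeBorder(cv2.resize(j[150:270,210:310],(400,480)),0,32,0,0,0)]))
E
```

```text
5.65 [ 0.56467426 -0.25071805  0.24544102] [ 0.56714629 -0.00433873 -0.39904333]
```

View pics/w4.png

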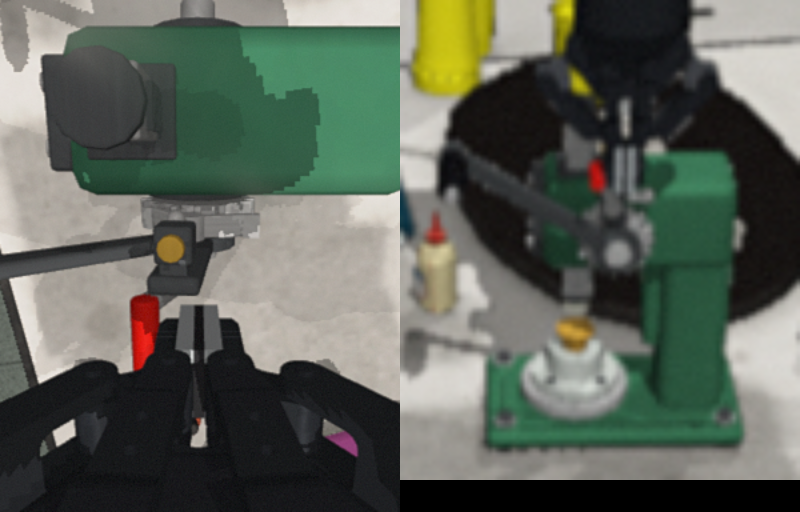

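Request:
move_arm(
  commands=[
    [[0,0.015,0,0,0,0,0],[0,0,-0.05,0,0,0,0],[0,0,-0.05,0,0,0,0.085],[0,0,-0.04,0,0,0,0.085],[-0.003,-0.043,0,0,0,0,0.085],[-0.003,-0.043,0,0,0,0,0.085],[-0.003,-0.042,0,0,0,0,0.085],[0,0,0,0,0,0,0.085]],
  ],
)

```text
t: 6.75
eef_pos: [0.4505, -0.2437, 0.3861]
tool_rot: [0.001, 0.758, 0.652, -0.001]
contact_force: [0.8, -0.3, -0.5]
gripper_width: 0.991
grasp_force: 0.0
```

```bash
python3 - <<'E'
from h import *
o=bot.get_obs();i=imaging.read_camera("wrist")[:,:,::-1];j=imaging.read_camera("side")[:,:,::-1]
print(o["t"],o["eef_pos"],o["contact_force"]);np.save("o2.npy",np.r_[o["eef_pos"],o["tool_rot"]])
cv2.imwrite("pics/w5.png",np.hstack([cv2.resize(i,(512,384)),cv2.resize(j[160:256,220:292],(288,384))]))
E
```

```text
6.75 [ 0.45047718 -0.2436629   0.38613707] [ 0.80485033 -0.31525826 -0.4758436 ]
```

View pics/w5.png

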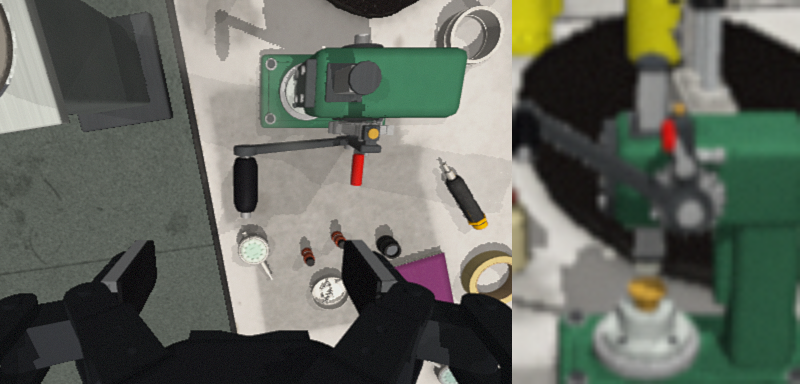

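```bash
python3 - <<'E'
from h import *
d=np.load("o2.npy");o={"eef_pos":d[:3],"tool_rot":d[3:]};v=np.load("v.npy");p=v[:3]
for off in (v[7:10],0*v[7:10]):
  s=least_squares(lambda w:(proj(world(p,press(p,w[0],w[1]))+off,"wrist",o=o)-[246,184]).ravel(),[.8,-.086]);th=s.x[0]
  s2=least_squares(lambda w:(proj(world(p,press(p,w[0],-.0862))+off,"wrist",o=o)-[246,184]).ravel()*[1,0],[.8])
  a=.15+s2.x[0]-np.deg2rad(50)
  T=lambda b:world(p,[-.005-.04*np.sin(a)-.034*np.sin(a+b),-.075,.185+.04*np.cos(a)+.034*np.cos(a+b)])
  s3=least_squares(lambda w:(proj(T(w[0])+off,"wrist",o=o)-[357,170]).ravel()*[1,0],[.2])
  print(s.x,s2.x,world(p,press(p,s2.x[0],-.0862)),"pawl",s3.x)
E
```

```text
[ 0.83781291 -0.08588691] [0.8378371] [[ 0.44922438 -0.23933078  0.26206955]] pawl [0.28508697]
[ 0.83443661 -0.08997503] [0.83414663] [[ 0.4495065  -0.23937266  0.26250036]] pawl [0.30849778]
```

Request:
move_arm(
  commands=[
    [[0,0,0.05,0,0,0,0.085],[0,0,0.05,0,0,0,0.085],[0,0,0.025,0,0,0,0.085],[0,0,0.016,0,0,0,0.085],[0,0,0,0,0,0,0],[0,0,0,0,0,0,0],[0,0,0,0,0,0,0],[0,0,0,0,0,0,0],[0,0,0,0,0,0,0]],
  ],
  squeeze=60,
)

```text
t: 7.98
eef_pos: [0.4503, -0.243, 0.2446]
tool_rot: [-0.001, 0.758, 0.652, -0.001]
contact_force: [-6.3, 0.7, 3.5]
gripper_width: 0.24
grasp_force: 58.4
```

```bash
cat > arc.py <<'E'
import sys,numpy as np
# arc rows from th0 to th1 in n rows
t0,t1,n=float(sys.argv[1]),float(sys.argv[2]),int(sys.argv[3])
a=.15+np.linspace(t0,t1,n+1);y=-.14*np.sin(a);z=-.14*np.cos(a)
print([[0,round(float(b),4),round(float(c),4),0,0,0,0] for b,c in zip(np.diff(np.round(y,4)),np.diff(np.round(z,4)))])
E
cat > st.py <<'E'
from h import *
o=bot.get_obs();p=np.load("v.npy")[:3];d=o["eef_pos"]-[p[0],p[1],0];c,s=np.cos(p[2]),np.sin(p[2])
x=c*d[0]+s*d[1]+.005;y=-s*d[0]+c*d[1];z=d[2]-.185
for off in(.016,.019): print("th",np.arctan2(-x,z+off)-.15,"r",np.hypot(x,z+off),"y",y)
F=o["contact_force"];print(o["t"],F,o["gripper_width"],o["grasp_force"])
E
python3 st.py; python3 arc.py .836 .04 12
```

```text
th 0.8402631081316468 r 0.13781791041505279 y -0.0896246656403982
th 0.8222781607605708 r 0.13948587837083726 y -0.0896246656403982
7.975 [-6.34385959  0.69978518  3.54776238] 0.24026803292245394 58.40959522873163
[[0, 0.0053, -0.0076, 0, 0, 0, 0], [0, 0.0059, -0.0071, 0, 0, 0, 0], [0, 0.0063, -0.0068, 0, 0, 0, 0], [0, 0.0068, -0.0064, 0, 0, 0, 0], [0, 0.0072, -0.0059, 0, 0, 0, 0], [0, 0.0075, -0.0054, 0, 0, 0, 0], [0, 0.0079, -0.0049, 0, 0, 0, 0], [0, 0.0082, -0.0043, 0, 0, 0, 0], [0, 0.0085, -0.0038, 0, 0, 0, 0], [0, 0.0087, -0.0033, 0, 0, 0, 0], [0, 0.0089, -0.0026, 0, 0, 0, 0], [0, 0.0091, -0.0021, 0, 0, 0, 0]]
```

Request:
move_arm(
  commands=[
    [[0,0.0053,-0.0076,0,0,0,0],[0,0.0059,-0.0071,0,0,0,0],[0,0.0063,-0.0068,0,0,0,0],[0,0.0068,-0.0064,0,0,0,0],[0,0.0072,-0.0059,0,0,0,0],[0,0.0075,-0.0054,0,0,0,0],[0,0.0079,-0.0049,0,0,0,0],[0,0.0082,-0.0043,0,0,0,0],[0,0.0085,-0.0038,0,0,0,0],[0,0.0087,-0.0033,0,0,0,0],[0,0.0089,-0.0026,0,0,0,0],[0,0,0,0,0,0,0]],
  ],
)

```text
t: 9.48
eef_pos: [0.5326, -0.255, 0.3005]
tool_rot: [-0.001, 0.758, 0.653, -0.0]
contact_force: [6.4, -2.3, -26.4]
gripper_width: 0.238
grasp_force: 59.6
```

```bash
python3 st.py; python3 arc.py .11 1.17 16
```

```text
th 0.08963815316749763 r 0.13534631906537672 y -0.08940967191293181
th 0.08448811651305552 r 0.13826242438960681 y -0.08940967191293181
9.475 [  6.36377874  -2.30288234 -26.42530699] 0.23755500951513794 59.62872013449669
[[0, -0.0089, 0.0027, 0, 0, 0, 0], [0, -0.0086, 0.0032, 0, 0, 0, 0], [0, -0.0085, 0.0039, 0, 0, 0, 0], [0, -0.0082, 0.0044, 0, 0, 0, 0], [0, -0.0078, 0.0049, 0, 0, 0, 0], [0, -0.0076, 0.0054, 0, 0, 0, 0], [0, -0.0071, 0.0059, 0, 0, 0, 0], [0, -0.0067, 0.0064, 0, 0, 0, 0], [0, -0.0064, 0.0068, 0, 0, 0, 0], [0, -0.0058, 0.0072, 0, 0, 0, 0], [0, -0.0053, 0.0075, 0, 0, 0, 0], [0, -0.0049, 0.0079, 0, 0, 0, 0], [0, -0.0043, 0.0083, 0, 0, 0, 0], [0, -0.0037, 0.0084, 0, 0, 0, 0], [0, -0.0032, 0.0088, 0, 0, 0, 0], [0, -0.0026, 0.0089, 0, 0, 0, 0]]
```

```bash
cat > st.py <<'E'
from h import *
o=bot.get_obs();p=np.load("v.npy")[:3];c,s=np.cos(p[2]),np.sin(p[2])
A=np.array([.4503,-.243,.2446]);d=o["eef_pos"]-A
x=c*d[0]+s*d[1]-.1145;z=d[2]+.0805;a=np.arctan2(-x,z)
F=o["contact_force"];fx=c*F[0]+s*F[1]
print("t",o["t"],"th",round(a-.15,4),"r",np.hypot(x,z).round(4),"pull",round(float(fx*np.cos(a)+F[2]*np.sin(a)),1),"radial",round(float(-fx*np.sin(a)+F[2]*np.cos(a)),1),o["gripper_width"].round(3),F.round(1))
E
python3 st.py;python3 arc.py .076 1.17 16
```

```text
[[0, -0.0092, 0.0024, 0, 0, 0, 0], [0, -0.0091, 0.0031, 0, 0, 0, 0], [0, -0.0088, 0.0037, 0, 0, 0, 0], [0, -0.0086, 0.0043, 0, 0, 0, 0], [0, -0.0082, 0.0049, 0, 0, 0, 0], [0, -0.0079, 0.0054, 0, 0, 0, 0], [0, -0.0075, 0.0059, 0, 0, 0, 0], [0, -0.0071, 0.0065, 0, 0, 0, 0], [0, -0.0066, 0.0069, 0, 0, 0, 0], [0, -0.0061, 0.0073, 0, 0, 0, 0], [0, -0.0056, 0.0078, 0, 0, 0, 0], [0, -0.0051, 0.0081, 0, 0, 0, 0], [0, -0.0045, 0.0085, 0, 0, 0, 0], [0, -0.0039, 0.0087, 0, 0, 0, 0], [0, -0.0033, 0.009, 0, 0, 0, 0], [0, -0.0027, 0.0092, 0, 0, 0, 0]]Traceback (most recent call last):
  File "st.py", line 6, in <module>
    print("t",o["t"],"th",round(a-.15,4),"r",np.hypot(x,z).round(4),"pull",round(float(fx*np.cos(a)+F[2]*np.sin(a)),1),"radial",round(float(-fx*np.sin(a)+F[2]*np.cos(a)),1),o["gripper_width"].round(3),F.round(1))
                                                                                                                                                                             ^^^^^^^^^^^^^^^^^^^^^^^^
AttributeError: 'float' object has no attribute 'round'
```

Request:
move_arm(
  commands=[
    [[0,-0.0092,0.0039,0,0,0,0],[0,-0.0091,0.0031,0,0,0,0],[0,-0.0088,0.0037,0,0,0,0],[0,-0.0086,0.0043,0,0,0,0],[0,-0.0082,0.0049,0,0,0,0],[0,-0.0079,0.0054,0,0,0,0],[0,-0.0075,0.0059,0,0,0,0],[0,-0.0071,0.0065,0,0,0,0]],
  ],
)

```text
t: 10.48
eef_pos: [0.4715, -0.246, 0.2684]
tool_rot: [0.005, 0.757, 0.653, 0.003]
contact_force: [8.2, -3.4, -4.4]
gripper_width: 0.236
grasp_force: 61.9
```

```bash
sed -i 's/o\["gripper_width"\].round(3)/round(float(o["gripper_width"]),3)/' st.py; python3 st.py
```

```text
t 10.475 th 0.5786 r 0.1398 pull 3.4 radial -9.0 0.236 [ 8.2 -3.4 -4.4]
```

Request:
move_arm(
  commands=[
    [[0,-0.0066,0.0069,0,0,0,0],[0,-0.0061,0.0073,0,0,0,0],[0,-0.0056,0.0078,0,0,0,0],[0,-0.0051,0.0081,0,0,0,0],[0,-0.0045,0.0085,0,0,0,0],[0,-0.0039,0.0087,0,0,0,0],[0,-0.0033,0.009,0,0,0,0],[0,-0.0027,0.0092,0,0,0,0]],
  ],
)

```text
t: 11.48
eef_pos: [0.4288, -0.2397, 0.1984]
tool_rot: [-0.0, 0.758, 0.653, -0.0]
contact_force: [1.2, -2.7, 2.4]
gripper_width: 0.238
grasp_force: 62.7
```

```bash
python3 st.py; python3 arc.py 1.17 .076 16
```

```text
t 11.475 th 1.1738 r 0.1405 pull 2.7 radial -1.0 0.238 [ 1.2 -2.7  2.4]
[[0, 0.0027, -0.0092, 0, 0, 0, 0], [0, 0.0033, -0.009, 0, 0, 0, 0], [0, 0.0039, -0.0087, 0, 0, 0, 0], [0, 0.0045, -0.0085, 0, 0, 0, 0], [0, 0.0051, -0.0081, 0, 0, 0, 0], [0, 0.0056, -0.0078, 0, 0, 0, 0], [0, 0.0061, -0.0073, 0, 0, 0, 0], [0, 0.0066, -0.0069, 0, 0, 0, 0], [0, 0.0071, -0.0065, 0, 0, 0, 0], [0, 0.0075, -0.0059, 0, 0, 0, 0], [0, 0.0079, -0.0054, 0, 0, 0, 0], [0, 0.0082, -0.0049, 0, 0, 0, 0], [0, 0.0086, -0.0043, 0, 0, 0, 0], [0, 0.0088, -0.0037, 0, 0, 0, 0], [0, 0.0091, -0.0031, 0, 0, 0, 0], [0, 0.0092, -0.0024, 0, 0, 0, 0]]
```

Request:
move_arm(
  commands=[
    [[0,0.0027,-0.0092,0,0,0,0],[0,0.0033,-0.009,0,0,0,0],[0,0.0039,-0.0087,0,0,0,0],[0,0.0045,-0.0085,0,0,0,0],[0,0.0051,-0.0081,0,0,0,0],[0,0.0056,-0.0078,0,0,0,0],[0,0.0061,-0.0073,0,0,0,0],[0,0.0066,-0.0069,0,0,0,0],[0,0.0071,-0.0065,0,0,0,0],[0,0.0075,-0.0059,0,0,0,0],[0,0.0079,-0.0054,0,0,0,0],[0,0.0082,-0.0049,0,0,0,0],[0,0.0086,-0.0043,0,0,0,0],[0,0.0088,-0.0037,0,0,0,0],[0,0.0091,-0.0031,0,0,0,0],[0,0.0092,-0.0024,0,0,0,0],[0,0,0,0,0,0,0]],
  ],
)

```text
t: 13.6
eef_pos: [0.5336, -0.2551, 0.3005]
tool_rot: [0.0, 0.758, 0.653, 0.0]
contact_force: [5.0, -3.6, -17.0]
gripper_width: 0.238
grasp_force: 60.5
```

```bash
python3 st.py; python3 arc.py .076 1.17 16
```

```text
t 13.6 th 0.0687 r 0.1397 pull 1.6 radial -17.8 0.238 [  5.   -3.6 -17. ]
[[0, -0.0092, 0.0024, 0, 0, 0, 0], [0, -0.0091, 0.0031, 0, 0, 0, 0], [0, -0.0088, 0.0037, 0, 0, 0, 0], [0, -0.0086, 0.0043, 0, 0, 0, 0], [0, -0.0082, 0.0049, 0, 0, 0, 0], [0, -0.0079, 0.0054, 0, 0, 0, 0], [0, -0.0075, 0.0059, 0, 0, 0, 0], [0, -0.0071, 0.0065, 0, 0, 0, 0], [0, -0.0066, 0.0069, 0, 0, 0, 0], [0, -0.0061, 0.0073, 0, 0, 0, 0], [0, -0.0056, 0.0078, 0, 0, 0, 0], [0, -0.0051, 0.0081, 0, 0, 0, 0], [0, -0.0045, 0.0085, 0, 0, 0, 0], [0, -0.0039, 0.0087, 0, 0, 0, 0], [0, -0.0033, 0.009, 0, 0, 0, 0], [0, -0.0027, 0.0092, 0, 0, 0, 0]]
```

Request:
move_arm(
  commands=[
    [[0,-0.0092,0.0024,0,0,0,0],[0,-0.0091,0.0031,0,0,0,0],[0,-0.0088,0.0037,0,0,0,0],[0,-0.0086,0.0043,0,0,0,0],[0,-0.0082,0.0049,0,0,0,0],[0,-0.0079,0.0054,0,0,0,0],[0,-0.0075,0.0059,0,0,0,0]],
  ],
)

```text
t: 14.48
eef_pos: [0.4783, -0.247, 0.2742]
tool_rot: [0.005, 0.757, 0.653, 0.003]
contact_force: [9.3, -4.7, -7.4]
gripper_width: 0.239
grasp_force: 61.7
```

```bash
python3 st.py
```

```text
t 14.475 th 0.5147 r 0.1398 pull 3.2 radial -11.9 0.239 [ 9.3 -4.7 -7.4]
```

Continue in chunks, watching the pull.

Request:
move_arm(
  commands=[
    [[0,-0.0071,0.0065,0,0,0,0],[0,-0.0066,0.0069,0,0,0,0],[0,-0.0061,0.0073,0,0,0,0]],
  ],
)

```text
t: 14.85
eef_pos: [0.4589, -0.2442, 0.2553]
tool_rot: [0.005, 0.757, 0.653, 0.003]
contact_force: [2.4, -2.5, 6.5]
gripper_width: 0.236
grasp_force: 63.1
```

```bash
python3 st.py
```

```text
t 14.85 th 0.7095 r 0.1397 pull 6.7 radial 2.2 0.236 [ 2.4 -2.5  6.5]
```

Request:
move_arm(
  commands=[
    [[0,-0.0028,0.0039,0,0,0,0],[0,-0.0028,0.0039,0,0,0,0],[0,-0.0026,0.004,0,0,0,0],[0,-0.0025,0.0041,0,0,0,0]],
  ],
)

```text
t: 15.35
eef_pos: [0.4469, -0.2424, 0.2391]
tool_rot: [0.004, 0.758, 0.653, 0.002]
contact_force: [-2.3, -1.0, 9.7]
gripper_width: 0.236
grasp_force: 63.4
```

```bash
python3 st.py
```

```text
t 15.35 th 0.8541 r 0.1398 pull 7.0 radial 7.0 0.236 [-2.3 -1.   9.7]
```

```bash
python3 arc.py .9 1.0 4; python3 arc.py 1.0 1.2 16
```

```text
[[0, -0.0017, 0.0031, 0, 0, 0, 0], [0, -0.0017, 0.0031, 0, 0, 0, 0], [0, -0.0015, 0.0031, 0, 0, 0, 0], [0, -0.0015, 0.0032, 0, 0, 0, 0]]
[[0, -0.0007, 0.0016, 0, 0, 0, 0], [0, -0.0007, 0.0016, 0, 0, 0, 0], [0, -0.0006, 0.0016, 0, 0, 0, 0], [0, -0.0007, 0.0017, 0, 0, 0, 0], [0, -0.0006, 0.0016, 0, 0, 0, 0], [0, -0.0006, 0.0016, 0, 0, 0, 0], [0, -0.0006, 0.0017, 0, 0, 0, 0], [0, -0.0006, 0.0017, 0, 0, 0, 0], [0, -0.0005, 0.0016, 0, 0, 0, 0], [0, -0.0005, 0.0017, 0, 0, 0, 0], [0, -0.0005, 0.0017, 0, 0, 0, 0], [0, -0.0005, 0.0017, 0, 0, 0, 0], [0, -0.0005, 0.0016, 0, 0, 0, 0], [0, -0.0004, 0.0017, 0, 0, 0, 0], [0, -0.0004, 0.0017, 0, 0, 0, 0], [0, -0.0004, 0.0017, 0, 0, 0, 0]]
```

Request:
move_arm(
  commands=[
    [[0,-0.0017,0.003,0,0,0,0],[0,-0.0017,0.0031,0,0,0,0],[0,-0.0016,0.0031,0,0,0,0],[0,-0.0015,0.0031,0,0,0,0]],
  ],
)

```text
t: 15.85
eef_pos: [0.4396, -0.2414, 0.2264]
tool_rot: [0.003, 0.758, 0.653, 0.001]
contact_force: [-5.0, -0.2, 9.8]
gripper_width: 0.236
grasp_force: 63.4
```

```bash
python3 st.py
```

```text
t 15.85 th 0.9594 r 0.1399 pull 6.6 radial 8.8 0.236 [-5.  -0.2  9.8]
```

Request:
move_arm(
  commands=[
    [[0,-0.0007,0.0016,0,0,0,0],[0,-0.0007,0.0016,0,0,0,0],[0,-0.0006,0.0016,0,0,0,0]],
  ],
)

```text
t: 16.23
eef_pos: [0.4372, -0.2411, 0.2214]
tool_rot: [0.002, 0.758, 0.653, 0.001]
contact_force: [-6.4, -0.7, 9.7]
gripper_width: 0.238
grasp_force: 63.4
```

```bash
python3 st.py
```

```text
t 16.225 th 0.9992 r 0.14 pull 6.3 radial 9.6 0.238 [-6.4 -0.7  9.7]
```

Request:
move_arm(
  commands=[
    [[0,-0.0007,0.0017,0,0,0,0],[0,-0.0006,0.0016,0,0,0,0],[0,-0.0006,0.0016,0,0,0,0]],
  ],
)

```text
t: 16.6
eef_pos: [0.4351, -0.2407, 0.2163]
tool_rot: [0.002, 0.758, 0.653, 0.001]
contact_force: [-6.3, 0.1, 10.0]
gripper_width: 0.235
grasp_force: 63.4
```

```bash
python3 st.py
```

```text
t 16.6 th 1.039 r 0.14 pull 6.9 radial 9.5 0.235 [-6.3  0.1 10. ]
```

Request:
move_arm(
  commands=[
    [[0,-0.0006,0.0017,0,0,0,0],[0,-0.0006,0.0017,0,0,0,0],[0,-0.0005,0.0016,0,0,0,0]],
  ],
)

```text
t: 16.98
eef_pos: [0.4331, -0.2403, 0.2111]
tool_rot: [0.002, 0.758, 0.653, 0.0]
contact_force: [-7.1, 0.3, 9.4]
gripper_width: 0.239
grasp_force: 63.4
```

```bash
python3 st.py
```

```text
t 16.975 th 1.0787 r 0.14 pull 6.5 radial 9.9 0.239 [-7.1  0.3  9.4]
```

Request:
move_arm(
  commands=[
    [[0,-0.0005,0.0017,0,0,0,0],[0,-0.0005,0.0017,0,0,0,0]],
  ],
)

```text
t: 17.23
eef_pos: [0.4318, -0.2402, 0.2075]
tool_rot: [0.001, 0.758, 0.653, 0.0]
contact_force: [-7.9, -1.4, 9.1]
gripper_width: 0.244
grasp_force: 63.4
```

```bash
python3 st.py
```

```text
t 17.225 th 1.1057 r 0.1401 pull 6.3 radial 10.1 0.244 [-7.9 -1.4  9.1]
```

```bash
python3 arc.py 1.17 .34 12; python3 arc.py .34 .44 2
```

```text
[[0, 0.0027, -0.0093, 0, 0, 0, 0], [0, 0.0034, -0.0091, 0, 0, 0, 0], [0, 0.0039, -0.0088, 0, 0, 0, 0], [0, 0.0046, -0.0086, 0, 0, 0, 0], [0, 0.0052, -0.0082, 0, 0, 0, 0], [0, 0.0057, -0.0078, 0, 0, 0, 0], [0, 0.0062, -0.0074, 0, 0, 0, 0], [0, 0.0068, -0.0069, 0, 0, 0, 0], [0, 0.0072, -0.0065, 0, 0, 0, 0], [0, 0.0076, -0.006, 0, 0, 0, 0], [0, 0.008, -0.0054, 0, 0, 0, 0], [0, 0.0084, -0.0048, 0, 0, 0, 0]]
[[0, -0.0061, 0.0034, 0, 0, 0, 0], [0, -0.0059, 0.0038, 0, 0, 0, 0]]
```

Request:
move_arm(
  commands=[
    [[0,-0.0005,0.0017,0,0,0,0],[0,-0.0005,0.0017,0,0,0,0]],
  ],
)

```text
t: 17.48
eef_pos: [0.4307, -0.24, 0.204]
tool_rot: [0.001, 0.758, 0.653, 0.0]
contact_force: [-7.4, 0.5, 7.9]
gripper_width: 0.234
grasp_force: 63.3
```

```bash
python3 st.py
```

```text
t 17.475 th 1.1322 r 0.1401 pull 5.4 radial 9.4 0.234 [-7.4  0.5  7.9]
```

Request:
move_arm(
  commands=[
    [[0,-0.0005,0.0017,0,0,0,0],[0,-0.0005,0.0017,0,0,0,0]],
  ],
)

```text
t: 17.73
eef_pos: [0.4297, -0.2399, 0.2005]
tool_rot: [0.001, 0.758, 0.653, 0.0]
contact_force: [-8.9, -0.6, 8.7]
gripper_width: 0.238
grasp_force: 63.3
```

```bash
python3 st.py
```

```text
t 17.725 th 1.1579 r 0.1402 pull 6.1 radial 10.7 0.238 [-8.9 -0.6  8.7]
```

Request:
move_arm(
  commands=[
    [[0,0.0027,-0.0093,0,0,0,0],[0,0.0034,-0.0091,0,0,0,0],[0,0.0039,-0.0088,0,0,0,0],[0,0.0046,-0.0086,0,0,0,0],[0,0.0052,-0.0082,0,0,0,0],[0,0.0057,-0.0078,0,0,0,0],[0,0.0062,-0.0074,0,0,0,0],[0,0.0068,-0.0069,0,0,0,0],[0,0.0072,-0.0065,0,0,0,0],[0,0.0076,-0.006,0,0,0,0],[0,0.008,-0.0054,0,0,0,0],[0,0.0084,-0.0048,0,0,0,0],[0,0,0,0,0,0,0]],
  ],
)

```text
t: 19.35
eef_pos: [0.4998, -0.2503, 0.2876]
tool_rot: [0.002, 0.758, 0.653, 0.001]
contact_force: [0.2, -2.8, 4.3]
gripper_width: 0.241
grasp_force: 62.8
```

```bash
python3 st.py; python3 arc.py .33 .75 24
```

```text
t 19.35 th 0.3309 r 0.1394 pull 2.6 radial 3.5 0.241 [ 0.2 -2.8  4.3]
[[0, -0.0022, 0.0012, 0, 0, 0, 0], [0, -0.0022, 0.0012, 0, 0, 0, 0], [0, -0.0021, 0.0012, 0, 0, 0, 0], [0, -0.0021, 0.0012, 0, 0, 0, 0], [0, -0.0021, 0.0013, 0, 0, 0, 0], [0, -0.002, 0.0014, 0, 0, 0, 0], [0, -0.002, 0.0014, 0, 0, 0, 0], [0, -0.002, 0.0014, 0, 0, 0, 0], [0, -0.002, 0.0014, 0, 0, 0, 0], [0, -0.002, 0.0015, 0, 0, 0, 0], [0, -0.0019, 0.0015, 0, 0, 0, 0], [0, -0.0019, 0.0015, 0, 0, 0, 0], [0, -0.0019, 0.0016, 0, 0, 0, 0], [0, -0.0018, 0.0016, 0, 0, 0, 0], [0, -0.0019, 0.0017, 0, 0, 0, 0], [0, -0.0017, 0.0016, 0, 0, 0, 0], [0, -0.0018, 0.0017, 0, 0, 0, 0], [0, -0.0017, 0.0018, 0, 0, 0, 0], [0, -0.0017, 0.0017, 0, 0, 0, 0], [0, -0.0017, 0.0018, 0, 0, 0, 0], [0, -0.0016, 0.0018, 0, 0, 0, 0], [0, -0.0017, 0.0019, 0, 0, 0, 0], [0, -0.0015, 0.0019, 0, 0, 0, 0], [0, -0.0016, 0.0019, 0, 0, 0, 0]]
```

Request:
move_arm(
  commands=[
    [[0,-0.0022,0.0012,0,0,0,0],[0,-0.0022,0.0012,0,0,0,0],[0,-0.0021,0.0012,0,0,0,0],[0,-0.0021,0.0012,0,0,0,0]],
  ],
)

```text
t: 19.85
eef_pos: [0.4888, -0.2486, 0.2814]
tool_rot: [0.0, 0.758, 0.653, -0.0]
contact_force: [0.6, -2.8, 4.9]
gripper_width: 0.237
grasp_force: 62.8
```

```bash
python3 st.py
```

```text
t 19.85 th 0.4225 r 0.1395 pull 3.5 radial 3.6 0.237 [ 0.6 -2.8  4.9]
```

Request:
move_arm(
  commands=[
    [[0,-0.0021,0.0013,0,0,0,0],[0,-0.002,0.0014,0,0,0,0]],
  ],
)

```text
t: 20.1
eef_pos: [0.4846, -0.2479, 0.2786]
tool_rot: [-0.0, 0.758, 0.653, -0.0]
contact_force: [-2.6, -3.5, 5.1]
gripper_width: 0.231
grasp_force: 62.9
```

```bash
python3 st.py
```

```text
t 20.1 th 0.4588 r 0.1395 pull 1.2 radial 5.3 0.231 [-2.6 -3.5  5.1]
```

Request:
move_arm(
  commands=[
    [[0,-0.002,0.0014,0,0,0,0],[0,-0.002,0.0014,0,0,0,0]],
  ],
)

```text
t: 20.35
eef_pos: [0.4807, -0.2473, 0.2757]
tool_rot: [-0.0, 0.758, 0.653, -0.0]
contact_force: [-2.1, -3.9, 4.3]
gripper_width: 0.242
grasp_force: 62.9
```

```bash
python3 st.py
```

```text
t 20.35 th 0.4939 r 0.1396 pull 1.3 radial 4.3 0.242 [-2.1 -3.9  4.3]
```

Request:
move_arm(
  commands=[
    [[0,-0.002,0.0014,0,0,0,0],[0,-0.002,0.0015,0,0,0,0]],
  ],
)

```text
t: 20.6
eef_pos: [0.4769, -0.2468, 0.2728]
tool_rot: [-0.0, 0.758, 0.653, -0.0]
contact_force: [-1.8, -3.9, 4.5]
gripper_width: 0.237
grasp_force: 62.8
```

```bash
python3 st.py
```

```text
t 20.6 th 0.5283 r 0.1396 pull 1.8 radial 4.3 0.237 [-1.8 -3.9  4.5]
```

Request:
move_arm(
  commands=[
    [[0,-0.0019,0.0015,0,0,0,0],[0,-0.0019,0.0015,0,0,0,0]],
  ],
)

```text
t: 20.85
eef_pos: [0.4732, -0.2462, 0.2698]
tool_rot: [0.0, 0.758, 0.653, -0.0]
contact_force: [-0.6, -4.4, 2.6]
gripper_width: 0.239
grasp_force: 62.7
```

```bash
python3 st.py
```

```text
t 20.85 th 0.5626 r 0.1397 pull 1.8 radial 2.0 0.239 [-0.6 -4.4  2.6]
```

Request:
move_arm(
  commands=[
    [[0,-0.0019,0.0016,0,0,0,0],[0,-0.0018,0.0016,0,0,0,0]],
  ],
)

```text
t: 21.1
eef_pos: [0.4696, -0.2457, 0.2666]
tool_rot: [0.0, 0.758, 0.653, 0.0]
contact_force: [-1.3, -4.3, 2.2]
gripper_width: 0.234
grasp_force: 62.6
```

```bash
python3 st.py
```

```text
t 21.1 th 0.5975 r 0.1397 pull 1.0 radial 2.1 0.234 [-1.3 -4.3  2.2]
```

Request:
move_arm(
  commands=[
    [[0,-0.0019,0.0017,0,0,0,0],[0,-0.0017,0.0016,0,0,0,0]],
  ],
)

```text
t: 21.35
eef_pos: [0.4662, -0.2451, 0.2634]
tool_rot: [0.0, 0.758, 0.653, 0.0]
contact_force: [-0.1, -4.7, 1.7]
gripper_width: 0.236
grasp_force: 62.5
```

```bash
python3 st.py
```

```text
t 21.35 th 0.6315 r 0.1398 pull 1.7 radial 0.8 0.236 [-0.1 -4.7  1.7]
```

Request:
move_arm(
  commands=[
    [[0,-0.0018,0.0017,0,0,0,0],[0,-0.0017,0.0018,0,0,0,0]],
  ],
)

```text
t: 21.6
eef_pos: [0.4627, -0.2446, 0.2599]
tool_rot: [0.0, 0.758, 0.653, 0.0]
contact_force: [1.1, -5.7, 1.5]
gripper_width: 0.234
grasp_force: 62.5
```

```bash
python3 st.py; python3 arc.py .67 1.17 28
```

```text
t 21.6 th 0.6668 r 0.1399 pull 2.4 radial -0.4 0.234 [ 1.1 -5.7  1.5]
[[0, -0.0016, 0.0018, 0, 0, 0, 0], [0, -0.0017, 0.0019, 0, 0, 0, 0], [0, -0.0016, 0.0019, 0, 0, 0, 0], [0, -0.0016, 0.0019, 0, 0, 0, 0], [0, -0.0016, 0.002, 0, 0, 0, 0], [0, -0.0015, 0.002, 0, 0, 0, 0], [0, -0.0015, 0.002, 0, 0, 0, 0], [0, -0.0014, 0.002, 0, 0, 0, 0], [0, -0.0014, 0.0021, 0, 0, 0, 0], [0, -0.0014, 0.0021, 0, 0, 0, 0], [0, -0.0013, 0.0021, 0, 0, 0, 0], [0, -0.0013, 0.0021, 0, 0, 0, 0], [0, -0.0013, 0.0022, 0, 0, 0, 0], [0, -0.0012, 0.0022, 0, 0, 0, 0], [0, -0.0012, 0.0022, 0, 0, 0, 0], [0, -0.0011, 0.0022, 0, 0, 0, 0], [0, -0.0011, 0.0023, 0, 0, 0, 0], [0, -0.0011, 0.0022, 0, 0, 0, 0], [0, -0.001, 0.0023, 0, 0, 0, 0], [0, -0.001, 0.0023, 0, 0, 0, 0], [0, -0.0009, 0.0023, 0, 0, 0, 0], [0, -0.0009, 0.0024, 0, 0, 0, 0], [0, -0.0009, 0.0023, 0, 0, 0, 0], [0, -0.0008, 0.0024, 0, 0, 0, 0], [0, -0.0008, 0.0023, 0, 0, 0, 0], [0, -0.0007, 0.0024, 0, 0, 0, 0], [0, -0.0007, 0.0024, 0, 0, 0, 0], [0, -0.0006, 0.0025, 0, 0, 0, 0]]
```

Request:
move_arm(
  commands=[
    [[0,-0.0016,0.0018,0,0,0,0],[0,-0.0017,0.0019,0,0,0,0]],
  ],
)

```text
t: 21.85
eef_pos: [0.4594, -0.2441, 0.2562]
tool_rot: [0.0, 0.758, 0.653, 0.0]
contact_force: [0.1, -4.4, 1.7]
gripper_width: 0.236
grasp_force: 62.5
```

```bash
python3 st.py
```

```text
t 21.85 th 0.7025 r 0.1399 pull 1.8 radial 0.5 0.236 [ 0.1 -4.4  1.7]
```

Request:
move_arm(
  commands=[
    [[0,-0.0016,0.0019,0,0,0,0],[0,-0.0016,0.0019,0,0,0,0]],
  ],
)

```text
t: 22.1
eef_pos: [0.4565, -0.2437, 0.2528]
tool_rot: [0.0, 0.758, 0.653, 0.0]
contact_force: [0.7, -5.0, 3.2]
gripper_width: 0.241
grasp_force: 62.7
```

```bash
python3 st.py
```

```text
t 22.1 th 0.7345 r 0.1399 pull 3.3 radial 0.9 0.241 [ 0.7 -5.   3.2]
```

Request:
move_arm(
  commands=[
    [[0,-0.0016,0.002,0,0,0,0],[0,-0.0015,0.002,0,0,0,0]],
  ],
)

```text
t: 22.35
eef_pos: [0.4537, -0.2433, 0.2491]
tool_rot: [0.001, 0.758, 0.653, 0.0]
contact_force: [1.0, -5.0, 8.8]
gripper_width: 0.233
grasp_force: 63.1
```

```bash
python3 st.py
```

```text
t 22.35 th 0.7676 r 0.1399 pull 8.1 radial 4.0 0.233 [ 1.  -5.   8.8]
```

```bash
python3 arc.py .79 1.12 28
```

```text
[[0, -0.0009, 0.0014, 0, 0, 0, 0], [0, -0.001, 0.0013, 0, 0, 0, 0], [0, -0.0009, 0.0014, 0, 0, 0, 0], [0, -0.0009, 0.0013, 0, 0, 0, 0], [0, -0.0009, 0.0014, 0, 0, 0, 0], [0, -0.0009, 0.0014, 0, 0, 0, 0], [0, -0.0009, 0.0014, 0, 0, 0, 0], [0, -0.0008, 0.0014, 0, 0, 0, 0], [0, -0.0009, 0.0015, 0, 0, 0, 0], [0, -0.0008, 0.0014, 0, 0, 0, 0], [0, -0.0008, 0.0014, 0, 0, 0, 0], [0, -0.0008, 0.0015, 0, 0, 0, 0], [0, -0.0007, 0.0015, 0, 0, 0, 0], [0, -0.0008, 0.0014, 0, 0, 0, 0], [0, -0.0007, 0.0015, 0, 0, 0, 0], [0, -0.0007, 0.0015, 0, 0, 0, 0], [0, -0.0007, 0.0015, 0, 0, 0, 0], [0, -0.0007, 0.0015, 0, 0, 0, 0], [0, -0.0007, 0.0015, 0, 0, 0, 0], [0, -0.0006, 0.0015, 0, 0, 0, 0], [0, -0.0006, 0.0015, 0, 0, 0, 0], [0, -0.0006, 0.0016, 0, 0, 0, 0], [0, -0.0006, 0.0015, 0, 0, 0, 0], [0, -0.0006, 0.0016, 0, 0, 0, 0], [0, -0.0006, 0.0015, 0, 0, 0, 0], [0, -0.0005, 0.0016, 0, 0, 0, 0], [0, -0.0005, 0.0015, 0, 0, 0, 0], [0, -0.0005, 0.0016, 0, 0, 0, 0]]
```

Request:
move_arm(
  commands=[
    [[0,-0.001,0.0013,0,0,0,0],[0,-0.001,0.0013,0,0,0,0]],
  ],
)

```text
t: 22.6
eef_pos: [0.4519, -0.243, 0.2467]
tool_rot: [0.001, 0.758, 0.653, 0.0]
contact_force: [-0.1, -5.8, 6.9]
gripper_width: 0.237
grasp_force: 63.1
```

```bash
python3 st.py
```

```text
t 22.6 th 0.7889 r 0.1399 pull 6.0 radial 3.5 0.237 [-0.1 -5.8  6.9]
```

Request:
move_arm(
  commands=[
    [[0,-0.001,0.0014,0,0,0,0],[0,-0.0009,0.0014,0,0,0,0]],
  ],
)

```text
t: 22.85
eef_pos: [0.4499, -0.2427, 0.2439]
tool_rot: [0.001, 0.758, 0.653, 0.0]
contact_force: [-0.8, -4.4, 8.2]
gripper_width: 0.234
grasp_force: 63.2
```

```bash
python3 st.py
```

```text
t 22.85 th 0.8138 r 0.1399 pull 6.7 radial 4.8 0.234 [-0.8 -4.4  8.2]
```

Request:
move_arm(
  commands=[
    [[0,-0.0009,0.0014,0,0,0,0],[0,-0.0009,0.0014,0,0,0,0],[0,-0.0009,0.0014,0,0,0,0]],
  ],
)

```text
t: 23.22
eef_pos: [0.447, -0.2423, 0.2396]
tool_rot: [0.001, 0.758, 0.653, 0.0]
contact_force: [-1.2, -4.6, 8.5]
gripper_width: 0.235
grasp_force: 63.2
```

```bash
python3 st.py
```

```text
t 23.225 th 0.8508 r 0.14 pull 6.9 radial 5.0 0.235 [-1.2 -4.6  8.5]
```

Request:
move_arm(
  commands=[
    [[0,-0.0009,0.0014,0,0,0,0],[0,-0.0008,0.0014,0,0,0,0],[0,-0.0008,0.0014,0,0,0,0]],
  ],
)

```text
t: 23.6
eef_pos: [0.4444, -0.2419, 0.2354]
tool_rot: [0.0, 0.758, 0.653, 0.0]
contact_force: [-0.7, -4.3, 7.5]
gripper_width: 0.236
grasp_force: 63.2
```

```bash
python3 st.py
```

```text
t 23.6 th 0.8869 r 0.14 pull 6.5 radial 3.9 0.236 [-0.7 -4.3  7.5]
```

Request:
move_arm(
  commands=[
    [[0,-0.0008,0.0015,0,0,0,0],[0,-0.0008,0.0014,0,0,0,0],[0,-0.0008,0.0015,0,0,0,0]],
  ],
)

```text
t: 23.98
eef_pos: [0.4418, -0.2415, 0.2309]
tool_rot: [0.0, 0.758, 0.653, -0.0]
contact_force: [-1.0, -4.7, 7.2]
gripper_width: 0.235
grasp_force: 63.2
```

```bash
python3 st.py
```

```text
t 23.975 th 0.9238 r 0.1401 pull 6.2 radial 3.7 0.235 [-1.  -4.7  7.2]
```

Request:
move_arm(
  commands=[
    [[0,-0.0008,0.0014,0,0,0,0],[0,-0.0008,0.0015,0,0,0,0],[0,-0.0007,0.0015,0,0,0,0]],
  ],
)

```text
t: 24.35
eef_pos: [0.4395, -0.2412, 0.2264]
tool_rot: [0.0, 0.758, 0.653, -0.0]
contact_force: [-1.5, -4.0, 7.9]
gripper_width: 0.234
grasp_force: 63.2
```

```bash
python3 st.py
```

```text
t 24.35 th 0.9597 r 0.1401 pull 6.6 radial 4.3 0.234 [-1.5 -4.   7.9]
```

Request:
move_arm(
  commands=[
    [[0,-0.0007,0.0015,0,0,0,0],[0,-0.0007,0.0015,0,0,0,0]],
  ],
)

```text
t: 24.6
eef_pos: [0.438, -0.2409, 0.2234]
tool_rot: [0.0, 0.758, 0.653, -0.0]
contact_force: [-1.9, -4.3, 8.0]
gripper_width: 0.236
grasp_force: 63.2
```

```bash
python3 st.py
```

```text
t 24.6 th 0.9842 r 0.1402 pull 6.7 radial 4.5 0.236 [-1.9 -4.3  8. ]
```

Request:
move_arm(
  commands=[
    [[0,-0.0007,0.0015,0,0,0,0],[0,-0.0007,0.0015,0,0,0,0]],
  ],
)

```text
t: 24.85
eef_pos: [0.4366, -0.2407, 0.2203]
tool_rot: [0.0, 0.758, 0.653, -0.0]
contact_force: [-1.7, -4.7, 8.1]
gripper_width: 0.237
grasp_force: 63.1
```

```bash
python3 st.py
```

```text
t 24.85 th 1.008 r 0.1402 pull 7.0 radial 4.1 0.237 [-1.7 -4.7  8.1]
```

Request:
move_arm(
  commands=[
    [[0,-0.0006,0.0015,0,0,0,0],[0,-0.0006,0.0015,0,0,0,0]],
  ],
)

```text
t: 25.1
eef_pos: [0.4353, -0.2405, 0.2173]
tool_rot: [-0.0, 0.758, 0.653, -0.0]
contact_force: [-1.7, -3.8, 7.1]
gripper_width: 0.234
grasp_force: 63.1
```

```bash
python3 st.py
```

```text
t 25.1 th 1.0319 r 0.1402 pull 6.2 radial 3.7 0.234 [-1.7 -3.8  7.1]
```

Request:
move_arm(
  commands=[
    [[0,-0.0006,0.0016,0,0,0,0],[0,-0.0006,0.0015,0,0,0,0]],
  ],
)

```text
t: 25.35
eef_pos: [0.434, -0.2403, 0.2141]
tool_rot: [-0.0, 0.758, 0.653, -0.0]
contact_force: [-2.8, -4.1, 7.7]
gripper_width: 0.239
grasp_force: 63.1
```

```bash
python3 st.py
```

```text
t 25.35 th 1.0559 r 0.1402 pull 6.4 radial 4.7 0.239 [-2.8 -4.1  7.7]
```

Request:
move_arm(
  commands=[
    [[0,-0.0006,0.0016,0,0,0,0],[0,-0.0006,0.0015,0,0,0,0],[0,-0.0005,0.0016,0,0,0,0]],
  ],
)

```text
t: 25.72
eef_pos: [0.4322, -0.2401, 0.2094]
tool_rot: [-0.0, 0.758, 0.653, -0.0]
contact_force: [-1.9, -3.5, 8.2]
gripper_width: 0.237
grasp_force: 63.1
```

```bash
python3 st.py; python3 arc.py 1.1 1.22 12
```

```text
t 25.725 th 1.0921 r 0.1403 pull 7.3 radial 4.0 0.237 [-1.9 -3.5  8.2]
[[0, -0.0004, 0.0013, 0, 0, 0, 0], [0, -0.0004, 0.0013, 0, 0, 0, 0], [0, -0.0004, 0.0014, 0, 0, 0, 0], [0, -0.0004, 0.0013, 0, 0, 0, 0], [0, -0.0004, 0.0014, 0, 0, 0, 0], [0, -0.0004, 0.0013, 0, 0, 0, 0], [0, -0.0003, 0.0014, 0, 0, 0, 0], [0, -0.0004, 0.0013, 0, 0, 0, 0], [0, -0.0003, 0.0014, 0, 0, 0, 0], [0, -0.0003, 0.0013, 0, 0, 0, 0], [0, -0.0003, 0.0014, 0, 0, 0, 0], [0, -0.0003, 0.0014, 0, 0, 0, 0]]
```

Request:
move_arm(
  commands=[
    [[0,-0.0004,0.0013,0,0,0,0],[0,-0.0004,0.0013,0,0,0,0],[0,-0.0004,0.0014,0,0,0,0]],
  ],
)

```text
t: 26.1
eef_pos: [0.431, -0.2399, 0.2056]
tool_rot: [-0.0, 0.758, 0.653, -0.0]
contact_force: [-3.6, -4.0, 9.1]
gripper_width: 0.236
grasp_force: 63.4
```

```bash
python3 st.py
```

```text
t 26.1 th 1.1207 r 0.1403 pull 7.9 radial 5.6 0.236 [-3.6 -4.   9.1]
```

Request:
move_arm(
  commands=[
    [[0,-0.0004,0.0013,0,0,0,0],[0,-0.0004,0.0013,0,0,0,0]],
  ],
)

```text
t: 26.35
eef_pos: [0.4303, -0.2398, 0.2032]
tool_rot: [-0.0, 0.758, 0.653, -0.0]
contact_force: [-3.8, -3.3, 10.8]
gripper_width: 0.237
grasp_force: 63.6
```

```bash
python3 st.py
```

```text
t 26.35 th 1.1384 r 0.1403 pull 9.5 radial 6.2 0.237 [-3.8 -3.3 10.8]
```

Request:
move_arm(
  commands=[
    [[0,-0.0003,0.001,0,0,0,0],[0,-0.0003,0.001,0,0,0,0]],
  ],
)

```text
t: 26.6
eef_pos: [0.4298, -0.2397, 0.2014]
tool_rot: [-0.0, 0.758, 0.653, -0.0]
contact_force: [-4.0, -4.7, 12.9]
gripper_width: 0.235
grasp_force: 63.7
```

```bash
python3 st.py
```

```text
t 26.6 th 1.152 r 0.1403 pull 11.6 radial 6.6 0.235 [-4.  -4.7 12.9]
```

Request:
move_arm(
  commands=[
    [[0,-0.0003,0.001,0,0,0,0],[0,-0.0002,0.0008,0,0,0,0]],
  ],
)

```text
t: 26.85
eef_pos: [0.4293, -0.2397, 0.1997]
tool_rot: [0.0, 0.758, 0.653, -0.0]
contact_force: [-4.2, -4.2, 14.5]
gripper_width: 0.24
grasp_force: 63.8
```

```bash
python3 st.py
```

```text
t 26.85 th 1.1641 r 0.1403 pull 13.1 radial 7.1 0.24 [-4.2 -4.2 14.5]
```

Request:
move_arm(
  commands=[
    [[0,-0.0002,0.0008,0,0,0,0],[0,-0.0001,0.0004,0,0,0,0],[0,0,0,0,0,0,0]],
  ],
)

```text
t: 27.22
eef_pos: [0.4291, -0.2397, 0.1986]
tool_rot: [0.0, 0.758, 0.653, -0.0]
contact_force: [-3.6, -3.1, 14.5]
gripper_width: 0.239
grasp_force: 63.8
```

```bash
python3 st.py; python3 arc.py 1.175 .02 18
```

```text
t 27.225 th 1.1721 r 0.1403 pull 13.3 radial 6.6 0.239 [-3.6 -3.1 14.5]
[[0, 0.0025, -0.0086, 0, 0, 0, 0], [0, 0.003, -0.0085, 0, 0, 0, 0], [0, 0.0035, -0.0082, 0, 0, 0, 0], [0, 0.0041, -0.008, 0, 0, 0, 0], [0, 0.0046, -0.0078, 0, 0, 0, 0], [0, 0.005, -0.0074, 0, 0, 0, 0], [0, 0.0056, -0.007, 0, 0, 0, 0], [0, 0.0059, -0.0068, 0, 0, 0, 0], [0, 0.0064, -0.0063, 0, 0, 0, 0], [0, 0.0068, -0.0059, 0, 0, 0, 0], [0, 0.0072, -0.0054, 0, 0, 0, 0], [0, 0.0074, -0.005, 0, 0, 0, 0], [0, 0.0078, -0.0045, 0, 0, 0, 0], [0, 0.0081, -0.0039, 0, 0, 0, 0], [0, 0.0083, -0.0035, 0, 0, 0, 0], [0, 0.0085, -0.0029, 0, 0, 0, 0], [0, 0.0086, -0.0024, 0, 0, 0, 0], [0, 0.0088, -0.0018, 0, 0, 0, 0]]
```

Request:
move_arm(
  commands=[
    [[0,-0.0001,0.0005,0,0,0,0],[0,-0.0001,0.0005,0,0,0,0]],
  ],
)

```text
t: 27.48
eef_pos: [0.4289, -0.2396, 0.1977]
tool_rot: [0.0, 0.758, 0.653, -0.0]
contact_force: [-5.2, -2.7, 15.4]
gripper_width: 0.238
grasp_force: 64.0
```

```bash
python3 st.py; python3 - <<'E'
from h import *
j=imaging.read_camera("side")[:,:,::-1]
cv2.imwrite("pics/s9.png",cv2.resize(j[195:265,225:300],None,fx=8,fy=8,interpolation=cv2.INTER_CUBIC))
E
```

```text
t 27.475 th 1.1788 r 0.1403 pull 13.8 radial 8.3 0.238 [-5.2 -2.7 15.4]
```

View pics/s9.png

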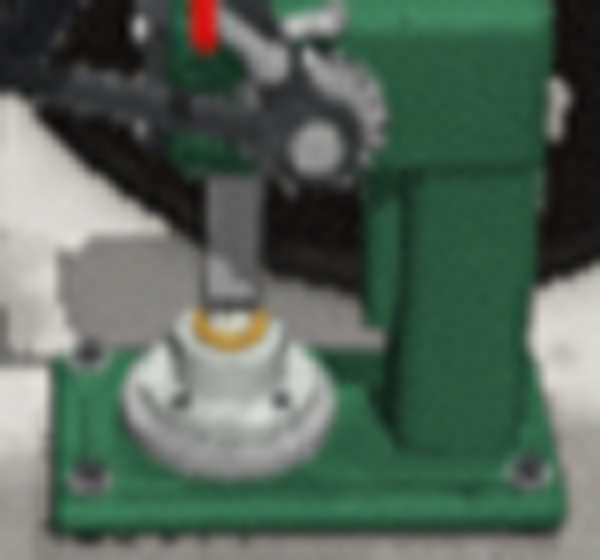

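Request:
move_arm(
  commands=[
    [[0,-0.0002,0.0007,0,0,0,0],[0,-0.0002,0.0006,0,0,0,0]],
  ],
)

```text
t: 27.78
eef_pos: [0.4286, -0.2396, 0.1965]
tool_rot: [0.0, 0.758, 0.653, -0.0]
contact_force: [-5.3, -4.4, 15.7]
gripper_width: 0.237
grasp_force: 64.0
```

```bash
python3 st.py
```

```text
t 27.775 th 1.1878 r 0.1403 pull 14.2 radial 8.1 0.237 [-5.3 -4.4 15.7]
```

Request:
move_arm(
  commands=[
    [[0,0,0,0,0,0,0],[0,0,0,0,0,0,0],[0,0.0025,-0.0086,0,0,0,0],[0,0.003,-0.0085,0,0,0,0],[0,0.0035,-0.0082,0,0,0,0],[0,0.0041,-0.008,0,0,0,0],[0,0.0046,-0.0078,0,0,0,0],[0,0.005,-0.0074,0,0,0,0],[0,0.0056,-0.007,0,0,0,0],[0,0.0059,-0.0068,0,0,0,0],[0,0.0064,-0.0063,0,0,0,0],[0,0.0068,-0.0059,0,0,0,0],[0,0.0072,-0.0054,0,0,0,0],[0,0.0074,-0.005,0,0,0,0],[0,0.0078,-0.0045,0,0,0,0],[0,0.0081,-0.0039,0,0,0,0],[0,0.0083,-0.0035,0,0,0,0],[0,0.0085,-0.0029,0,0,0,0]],
  ],
)

```text
t: 30.02
eef_pos: [0.5213, -0.2534, 0.2964]
tool_rot: [-0.001, 0.758, 0.653, -0.001]
contact_force: [-6.5, -3.4, 13.2]
gripper_width: 0.236
grasp_force: 63.8
```

```bash
python3 st.py
```

```text
t 30.025 th 0.1625 r 0.139 pull -1.6 radial 14.4 0.236 [-6.5 -3.4 13.2]
```

Request:
move_arm(
  commands=[
    [[0,0.008,-0.003,0,0,0,0],[0,0.006,-0.0015,0,0,0,0],[0,0.003,-0.0005,0,0,0,0],[0,0,0,0,0,0,0]],
  ],
)

```text
t: 30.52
eef_pos: [0.5386, -0.256, 0.3008]
tool_rot: [-0.0, 0.758, 0.653, -0.0]
contact_force: [-4.0, -3.9, 10.0]
gripper_width: 0.237
grasp_force: 63.4
```

```bash
python3 st.py
```

```text
t 30.525 th 0.0324 r 0.139 pull -1.5 radial 10.4 0.237 [-4.  -3.9 10. ]
```

Request:
move_arm(
  commands=[
    [[0,0.002,-0.0005,0,0,0,0],[0,0.002,-0.0003,0,0,0,0],[0,0,0,0,0,0,0]],
  ],
)

```text
t: 30.9
eef_pos: [0.5422, -0.2565, 0.3014]
tool_rot: [-0.001, 0.758, 0.653, -0.001]
contact_force: [-5.2, -4.1, 9.1]
gripper_width: 0.238
grasp_force: 63.4
```

```bash
python3 st.py
```

```text
t 30.9 th 0.006 r 0.139 pull -3.1 radial 9.7 0.238 [-5.2 -4.1  9.1]
```

Request:
move_arm(
  commands=[
    [[0,0.002,-0.0003,0,0,0,0],[0,0.002,-0.0002,0,0,0,0],[0,0,0,0,0,0,0]],
  ],
)

```text
t: 31.28
eef_pos: [0.5423, -0.2566, 0.3012]
tool_rot: [-0.004, 0.758, 0.652, -0.004]
contact_force: [-17.1, 0.4, 15.5]
gripper_width: 0.239
grasp_force: 64.2
```

```bash
python3 st.py
```

```text
t 31.275 th 0.0052 r 0.1388 pull -14.3 radial 17.9 0.239 [-17.1   0.4  15.5]
```

Request:
move_arm(
  commands=[
    [[0,-0.002,0,0,0,0,0],[0,-0.0015,0.001,0,0,0,0],[0,0,0,0,0,0,0.03],[0,0,0,0,0,0,0.05],[0,0,0,0,0,0,0.07],[0,0,0,0,0,0,0.07],[0,0,-0.01,0,0,0,0.07],[0,0,-0.03,0,0,0,0.07],[0,0,-0.04,0,0,0,0.07],[0,0,-0.04,0,0,0,0.07],[0,0,0,0,0,0,0.07],[0,0,0,0,0,0,0.07]],
  ],
)

```text
t: 32.78
eef_pos: [0.5435, -0.2566, 0.42]
tool_rot: [-0.0, 0.758, 0.653, -0.0]
contact_force: [-0.5, 0.0, 1.3]
gripper_width: 0.819
grasp_force: 0.0
```

```bash
python3 - <<'E'
from h import *
o=bot.get_obs();print(o["t"],o["eef_pos"],o["contact_force"],o["gripper_width"])
i=imaging.read_camera("wrist")[:,:,::-1];j=imaging.read_camera("side")[:,:,::-1]
cv2.imwrite("pics/f.png",np.hstack([i,cv2.resize(j[160:256,220:292],(288,384))]))
# grip pos predicted at th=0 and .12
v=np.load("v.npy");p=v[:3]
for th in(0,.12):print(proj(world(p,press(p,th,-.0862))+v[7:10],"wrist",o=o),proj(world(p,press(p,th,-.0862))))
g=i.astype(int);sub=g[100:260,150:360];m=(sub.max(2)<45);ys,xs=np.nonzero(m);print(len(xs),np.median(xs)+150,np.median(ys)+100)
E
```

```text
32.775 [ 0.54352176 -0.25660346  0.42004171] [-0.53247436  0.04977144  1.27439346] 0.8186869239540364
[[248.30488116 193.94451893]] [[258.59245764 172.87708227]]
[[228.03884598 192.79358574]] [[252.40792142 174.08328479]]
2754 248.0 205.0
```

View pics/f.png

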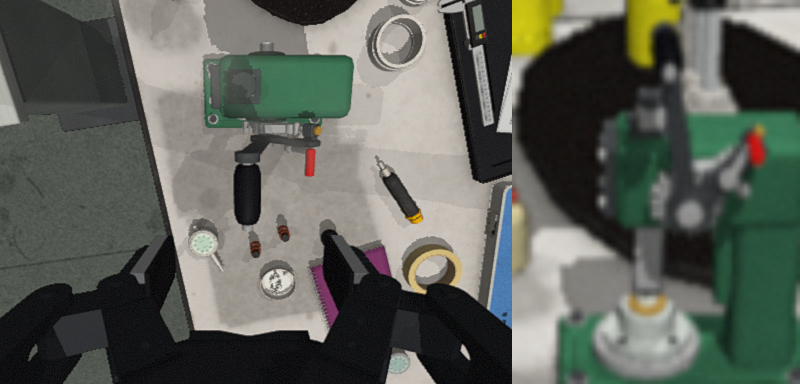

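```bash
python3 - <<'E'
from h import *
o=bot.get_obs();v=np.load("v.npy");p=v[:3];a=.15-np.deg2rad(50)
for b in(-.34,0,.1,.19,.34):
  P=world(p,[-.005-.04*np.sin(a)-.034*np.sin(a+b),-.075,.185+.04*np.cos(a)+.034*np.cos(a+b)])
  print(b,proj(P+v[7:10],"wrist",o=o).round(1),((proj(P)-[220,160])*4+[512,0]).round(1))
E
```

```text
-0.34 [[321.1 160.7]] [[772.  162.2]]
0 [[316.1 162.2]] [[762.4 151.1]]
0.1 [[314.  162.5]] [[758.7 148.5]]
0.19 [[311.8 162.8]] [[755.2 146.4]]
0.34 [[307.7 163.2]] [[748.8 143.6]]
```

```bash
python3 -c "
from station import bot
print(bot.hand_in())"
```

```text
the job is handed in; nothing more can be done
None
```

I handed the job in at about 33 s; no verdict came back. In the pictures the bush's collar is down on the flange, the red thumb lever is on the pressing side and the hand lever is back at its rest. The last pull ended reading 14.2 N at the grip (about 15 N asked, never near 20 N), and the gripper is clear of the press.

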